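Find the steel bar by heft and weigh it

TASK

One of the three identical tubes leaning in the rack holds the solid steel bucking bar; the other two hold only a light wooden plug. Find the heavy tube by its weight and stand it upright in the middle of the bench scale's pan, setting it down gently. The two light tubes must be fully home in the rack at the end, and the dish, screwdriver and grey strip must stay where they are.

Things in the scene. Friction and masses are not known exactly. Their poses are not given: they have to be found in the camera images.
- rack: Fixed rack, base plate 170 x 320 mm (x, y); origin at the centre of its underside, front = its -x. Three square steel pockets in a row along y, 105 mm apart, tilted with their tubes: axis up and to the front, (-0.574, 0, 0.819) in the rack frame. Pockets 58 mm wide inside, 57 mm deep; in front a 50 mm wide support plate, on which the tube lies, reaches 105 mm along the tube.
- bay_1 (a point): Point on the rack where the centre of a tube's bottom lies when the tube is fully home in the +y pocket. Its axes are those of the rack (not tilted).
- bay_2 (a point): Point on the rack where the centre of a tube's bottom lies when the tube is fully home in the middle pocket. Its axes are those of the rack (not tilted).
- bay_3 (a point): Point on the rack where the centre of a tube's bottom lies when the tube is fully home in the -y pocket. Its axes are those of the rack (not tilted).
- tube_a: Capped tube, white, narrow blue band, red cap (150 to 180 mm up). Diameter 52 mm, length 180 mm; origin at its bottom centre, z along it to the cap. Starts in a rack pocket, tilted 35 degrees. The tubes look alike: the one with the bar weighs 0.39 to 0.51 kg, the others 0.13 kg each. The content lies loose at the bottom end. Can be gripped across cap or upper body with 25 N.
- tube_b: Capped tube, white, narrow blue band, red cap (150 to 180 mm up). Diameter 52 mm, length 180 mm; origin at its bottom centre, z along it to the cap. Starts in a rack pocket, tilted 35 degrees. The tubes look alike: the one with the bar weighs 0.39 to 0.51 kg, the others 0.13 kg each. The content lies loose at the bottom end. Can be gripped across cap or upper body with 25 N.
- tube_c: Capped tube, white, narrow blue band, red cap (150 to 180 mm up). Diameter 52 mm, length 180 mm; origin at its bottom centre, z along it to the cap. Starts in a rack pocket, tilted 35 degrees. The tubes look alike: the one with the bar weighs 0.39 to 0.51 kg, the others 0.13 kg each. The content lies loose at the bottom end. Can be gripped across cap or upper body with 25 N.
- scale: Fixed bench scale: green housing 150 x 140 x 45 mm with a white dial on its -x face, and a round steel pan above it, diameter 140 mm. Origin at the centre of its underside.
- pan_top (a point): Centre of the pan's upper face, 79 mm above the bench when unloaded; it sinks with the pan. z is up.
- pan (a joint): How far the scale's pan is pressed down (m): 0 empty, 0.016 at its lower stop. It is sprung, 400 N/m: one of the light tubes sinks it about 3 mm, the heavy one 9 to 13 mm.
- screwdriver: Screwdriver 200 mm long lying on the bench, origin at the middle of its underside, x along it towards the tip. A bystander: leave it where it is.
- dish: Round glass dish holding a few rivets, 84 mm across, 30 mm high, origin at the centre of its bottom. A bystander: leave it where it is.
- strip: Flat grey-painted metal strip, 50 x 200 x 5 mm (x, y, z), lying on the bench, origin at the centre of its underside. A bystander: leave it where it is.

How it is judged:
At the end, for the whole second after the job is handed in: The heavy tube stands upright (within 6 degrees), still and released on the pan, bottom centre within 40 mm of the pan's centre, sinking it by more than 6.5 mm (a light tube cannot). The other two are in rack pockets, bottom centre within 18 mm of a bay point (value of joint pan above 0.0065 m and ((horizontal distance between tube_a and pan_top below 0.04 m and z of tube_a in the frame of pan_top between -0.006 and 0.006 m and angle between tube_a's own z axis and vertical below 0.1 rad and linear speed of tube_a below 0.02 m/s and (distance between tube_b and bay_1 below 0.018 m or distance between tube_b and bay_2 below 0.018 m or distance between tube_b and bay_3 below 0.018 m) and (distance between tube_c and bay_1 below 0.018 m or distance between tube_c and bay_2 below 0.018 m or distance between tube_c and bay_3 below 0.018 m)) or (horizontal distance between tube_b and pan_top below 0.04 m and z of tube_b in the frame of pan_top between -0.006 and 0.006 m and angle between tube_b's own z axis and vertical below 0.1 rad and linear speed of tube_b below 0.02 m/s and (distance between tube_a and bay_1 below 0.018 m or distance between tube_a and bay_2 below 0.018 m or distance between tube_a and bay_3 below 0.018 m) and (distance between tube_c and bay_1 below 0.018 m or distance between tube_c and bay_2 below 0.018 m or distance between tube_c and bay_3 below 0.018 m)) or (horizontal distance between tube_c and pan_top below 0.04 m and z of tube_c in the frame of pan_top between -0.006 and 0.006 m and angle between tube_c's own z axis and vertical below 0.1 rad and linear speed of tube_c below 0.02 m/s and (distance between tube_a and bay_1 below 0.018 m or distance between tube_a and bay_2 below 0.018 m or distance between tube_a and bay_3 below 0.018 m) and (distance between tube_b and bay_1 below 0.018 m or distance between tube_b and bay_2 below 0.018 m or distance between tube_b and bay_3 below 0.018 m)))); the robot touches nothing.
It fails at once if a tube is banged or pressed on the scale with more than 20 N (contact force between any of tube_a, tube_b, tube_c and scale above 20 N).
It fails at once if the screwdriver, dish or strip is moved by more than 30 mm (distance of any of screwdriver, dish, strip from where it was at the start of the episode above 0.03 m).
It also fails if it takes over 58 s, if anything falls off the work surface, if the arm or the gripper's body presses on something with over 40 N, if the wrist force passes 120 N, or if a joint passes its speed limit or range.

ROBOT

A 7-joint arm with a two-finger parallel gripper is mounted at the origin on the work surface. World frame = base frame: x ahead of the robot, y to its left, z up, the work surface at z = 0. Lengths are in m, angles in rad, forces in N, time in s.
With the tool pointing down it reaches from about 0.425 to 0.825 m from the base axis. Payload 3.6 kg.
Tool frame: the origin (TCP) lies midway between the tips of the shut fingers; the grasp point (between the pads) lies 19 mm behind it (r.grip_point_offset is the distance from the TCP to the grasp point, in m); z points along the fingers, y is the line along which they close (so a half turn about z gives the same grasp; the last joint's range is limited). The gripper opens to 93 mm and grips with 3 to 60 N. Pads are 15 mm wide; open, the fingers measure 128 mm over their backs; the gripper's body (75 mm by 188 mm) begins 65 mm behind the grasp point.
Start: joints at [-1.149, 0.615, -0.013, 1.423, 0.008, 1.103, -0.04], TCP at [0.281, 0.586, 0.219] pointing down, gripper open.
Joint ranges: [-3.12, 3.12], [-0.3, 2.06], [-1.34, 1.32], [0.26, 2.42], [-1.36, 4.5], [0.01, 1.98], [-2.84, 2.84]. Speed limits (rad/s): [2.79, 2.79, 3.14, 3.14, 3.14, 3.14, 3.14].

INTERFACE

Orientations are given as a unit quaternion [w, x, y, z].
In Python, from rig import r gives the robot as it stands.
- The arm moves only by the tool carry_out, never from a script. Its arguments are lists of equal length, an entry for each row: "travel": the shift along the tool's x, y, z each as a share of 0.25 m, from -1 to 1, a list of three; "rot": the turn, a rotation vector about the tool's x, y, z each as a share of pi/2 rad, from -1 to 1, a list of three. In form: {"travel": [[dx, dy, dz], ...], "rot": [[wx, wy, wz], ...]}. A call has 1 to 12 rows; each row is the pose to reach, as a shift and turn from the pose commanded when the call began, along the tool's axes at that moment; what a row does not reach only later rows make up. A row lasts 1/10 s, in which the tool goes at most 50 mm and 8.59 degrees, less where a joint would pass 70% of its speed; a pose out of reach is approached as far as the arm can. A call with a number of a shift or a turn outside -1 to 1 is refused whole. A call with a gripper value outside its range is refused whole. "hand" is the opening, from -1 (shut) to 1 (fully open), set as the call begins (left out, the last holds). The fingers move at their own pace and stop on an object; the grip force is fixed at half the most. Time passes only in rows, so rows that repeat a pose let the fingers close. It gives the time, the measured TCP pose, the force, the opening and the grip force at its end, in the units of the state.
- r.read_state(): the state, without advancing time (a new reading comes with each control period).
- r.camera(name): name is "scene" or "side" or "wrist"; returns a dict with "frame" (420x560x3 uint8, red, green, blue), "depth" (420x560 float32, m along the optical axis (not along the pixel's ray), 0 where there is no reading), "vertical_fov" (degrees; the focal length in pixels is half the picture's height over the tangent of half this angle, whatever the lens; pixels are square), "cx", "cy" (the principal point, pixels), "R" (3x3) and "t" (3): a world point X has camera coordinates R X + t. Camera axes: x right, y down, z forward; pixel columns grow to the right and rows downward; lengths in m; the calibration is good to about 2 mm. The wrist camera is an equidistant fisheye: a pixel r from the principal point sees the ray r / f radians off the axis. A picture is of the moment at which its call begins.
- r.job_done(): hands the job in; it is judged then, once.
Trained networks look in the newest picture that a camera, given by its name, has taken for a name from the list of things; names that differ only in an ending like _2 or _b are one class to them, and where a whole thing is asked for, a point or a joint stands for the part that bears it (a point fixed in the world has none). Each returns a list of dicts, best first, with "score" (0 to 1); they miss things now and then, are a little off and sometimes report something else, mostly with a low value. They report only what shows in the picture. A call takes as long as a camera call.
- r.spot_in(thing, camera): "location" ([x, y, z] in m, in world coordinates, good to about 4 mm: the middle of the surface that is visible of it).
The state is a dict: "time": time; "qpos": joint angles; "qvel": joint speeds; "joint_torque": joint torques, N m; "tcp_pos": TCP position; "tcp_rot": TCP orientation; "wrist_force": force on the tool from outside, world axes, zero at the start; "moment": the same for the moment, N m; "gripper_width": finger opening in m; "grasp_force": force on a finger pad.
Only numpy, scipy, OpenCV 4.12 (cv2) and the standard library are available. Lean on these libraries where they do the work, as an engineer would, in place of code of your own. Each camera call takes 0.05 s, during which the arm holds its last target. There are 200 camera calls.

## Working session

There is one attempt and no reset: what is moved stays moved. The work goes in short steps, Python scripts to look and compute and a tool call to move; the robot and the scene stay as the last step left them, time stands still between calls to the robot, and variables do not carry over. Pictures are saved under pics/ and viewed, at most 10 in all, crops included, and the job is handed in when it is done.

Besides the shell and the picture viewer there is one more tool, called as name(argument=value, ...), one argument or row to a line, values as JSON. carry_out: Moves the arm, as the interface text tells. Its arguments: {"type":"object","properties":{"travel":{"type":"array","items":{"type":"array","items":{"type":"number","minimum":-1,"maximum":1}}},"rot":{"type":"array","items":{"type":"array","items":{"type":"number","minimum":-1,"maximum":1}}},"hand":{"type":"number"}},"required":["travel","rot"]}

```bash
mkdir -p pics; cat > h.py <<'E'
import numpy as np, cv2
from rig import r
def cloud(c):
    f=c["frame"].shape[0]/2/np.tan(np.radians(c["vertical_fov"])/2)
    v,u=np.mgrid[:420,:560]; d=c["depth"]
    P=np.stack([(u-c["cx"])/f*d,(v-c["cy"])/f*d,d],-1)
    return (P-np.array(c["t"]))@np.array(c["R"])   # R^T (P-t)
E
python3 - <<'E'
from h import *
ims=[]
for n in ["scene","side"]:
    c=r.camera(n); np.savez(n,**c); ims.append(c["frame"])
    print(n,c["vertical_fov"],(-np.array(c["R"]).T@c["t"]).round(3))
    for t in ["rack","tube_a","scale","pan_top","dish","screwdriver","strip"]:
        print(t,[(np.round(o["location"],3).tolist(),round(o["score"],2)) for o in r.spot_in(t,n)])
    cv2.imwrite(f"pics/{n}.png",c["frame"][...,::-1])
s=r.read_state(); print({k:np.round(v,3).tolist() for k,v in s.items()})
E
```

```text
scene 50.11546324353999 [1.093 0.424 0.547]
rack [([0.592, -0.173, 0.047], 0.98), ([0.341, -0.199, 0.017], 0.51)]
tube_a [([0.53, -0.198, 0.143], 0.78), ([0.525, -0.09, 0.15], 0.71), ([0.536, -0.296, 0.149], 0.65)]
scale [([0.604, 0.18, 0.077], 0.76)]
pan_top [([0.576, 0.175, 0.08], 0.67)]
dish [([0.37, 0.093, 0.018], 0.9)]
screwdriver [([0.341, -0.202, 0.02], 0.65), ([0.574, 0.172, 0.076], 0.46)]
strip [([0.793, 0.049, 0.005], 0.79)]
side 57.322789541867905 [ 0.429 -0.541  0.507]
rack [([0.55, -0.305, 0.008], 0.59)]
tube_a [([0.513, -0.334, 0.174], 0.88), ([0.507, -0.227, 0.167], 0.78), ([0.506, -0.12, 0.169], 0.59), ([0.542, -0.3, 0.012], 0.56)]
scale [([0.574, 0.139, 0.076], 0.7)]
pan_top [([0.563, 0.157, 0.079], 0.69)]
dish [([0.38, 0.107, 0.019], 0.55)]
screwdriver [([0.384, -0.232, 0.022], 0.55)]
strip [([0.792, 0.02, 0.004], 0.61)]
{'time': 0.8, 'qpos': [-1.15, 0.615, -0.013, 1.423, 0.008, 1.103, -0.04], 'qvel': [-0.0, -0.001, -0.001, 0.001, -0.0, -0.0, 0.0], 'joint_torque': [0.001, -45.877, 0.209, -16.602, -0.061, 0.013, 0.0], 'tcp_pos': [0.281, 0.586, 0.219], 'tcp_rot': [-0.0, 0.222, 0.975, -0.0], 'wrist_force': [0.179, 0.271, 0.218], 'moment': [0.017, -0.02, -0.029], 'grasp_force': 0.0, 'gripper_width': 0.093}
```

View pics/scene.png

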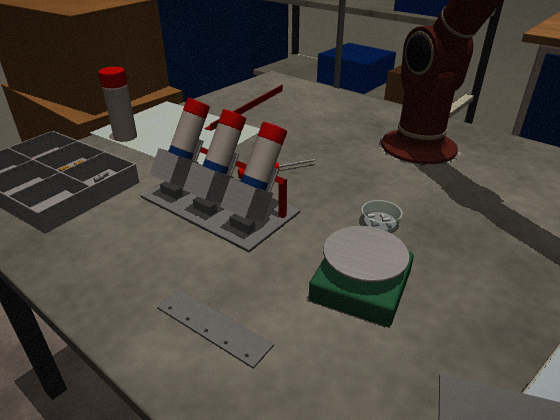

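View pics/side.png

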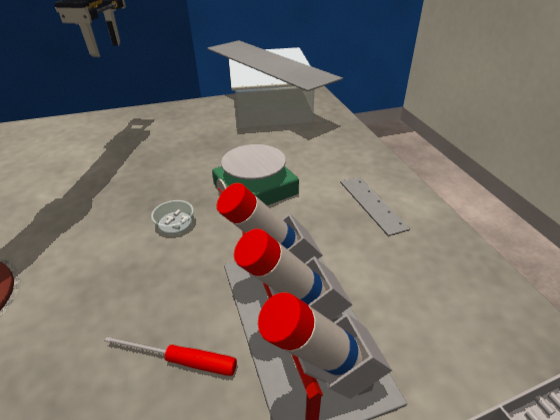

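The scene view shows three red-capped tubes in the rack at about (190,140), (222,145) and (265,160), leaning towards the robot. The scale is at (365,260), the dish at (380,215) and the strip at (215,325). The side view shows the caps at (237,203), (258,252) and (287,320), with the screwdriver at (170,355). Next I'll fit cylinders to the tubes and a circle to the pan.

```bash
cat > fit.py <<'E'
from h import *
from scipy.optimize import least_squares
def axisfit(P,p0,a0):
    # cylinder radius .026 ; params: point xy at z=.14, axis slope
    def res(q,Q):
        a=np.array([q[2],q[3],1]);a/=np.linalg.norm(a)
        d=Q-np.array([q[0],q[1],.14]); d=d-np.outer(d@a,a)
        return np.linalg.norm(d,axis=1)-.026
    s=least_squares(res,[p0[0],p0[1],a0[0],a0[1]],args=(P,),loss="soft_l1",f_scale=.002)
    return s.x,np.sqrt(np.mean(s.fun**2))
def load(n):
    return dict(np.load(n+".npz"))
E
python3 - <<'E'
from fit import *
C={}
for n in ["scene","side"]:
    c=load(n);P=cloud(c);I=c["frame"].astype(int);C[n]=(P,I)
    red=(I[...,0]>110)&(I[...,1]<60)&(P[...,2]>.13)&(P[...,2]<.25)&(c["depth"]>0)
    print(n,"red n",red.sum(),P[red].min(0).round(3),P[red].max(0).round(3))
    m=(abs(P[...,2]-.079)<.006)&(np.hypot(P[...,0]-.575,P[...,1]-.165)<.1)
    q=P[m][:,:2].astype(np.float32); (x,y),rad=cv2.minEnclosingCircle(q)
    print("pan",x,y,rad,np.median(P[m][:,2]), q.mean(0))
for n,(P,I) in list(C.items())+[("both",None)] if False else C.items(): pass
A=np.concatenate([P.reshape(-1,3) for P,I in C.values()]);S=np.concatenate([np.full(P[...,0].size,i) for i,(P,I) in enumerate(C.values())])
col=np.concatenate([I.reshape(-1,3) for P,I in C.values()])
for y0 in (-.1,-.205,-.31):
    x=np.array([.515,y0,.14]); sl=np.array([-.7,0])
    for k in range(4):
        a=np.array([sl[0],sl[1],1]);a/=np.linalg.norm(a)
        d=A-x; s=d@a; rho=np.linalg.norm(d-np.outer(s,a),axis=1)
        m=(rho<(.04 if k<2 else .031))&(rho>.018)&(A[:,2]>.125)&(A[:,2]<.2)
        q,e=axisfit(A[m],x[:2],sl); x=np.array([q[0],q[1],.14]); sl=q[2:]
    a=np.array([sl[0],sl[1],1]);a/=np.linalg.norm(a)
    d=A-x; s=d@a; rho=np.linalg.norm(d-np.outer(s,a),axis=1); near=(rho<.03)
    top=np.percentile(s[near&(s<.15)],99.5)
    redm=near&(col[:,0]>110)&(col[:,1]<60)
    print("tube",x.round(4),a.round(4),"rms",e,[(m&(S==i)).sum() for i in(0,1)],"top",(x+top*a).round(4),"bottom",(x+(top-.18)*a).round(4),"red span",np.percentile(s[redm],[1,99]).round(3), "yaw",np.arctan2(-a[1],-a[0]))
    for i in (0,1): print("  rho med",np.median(rho[m&(S==i)]), np.percentile(s[redm&(S==i)],[1,99]).round(4))
E
```

```text
scene red n 677 [ 0.451 -0.689  0.181] [ 0.525 -0.084  0.206]
pan 0.5670413970947266 0.1656147688627243 0.07160498946905136 0.08007403666925489 [0.57325494 0.16927332]
side red n 4290 [ 0.457 -0.343  0.172] [ 0.522 -0.081  0.205]
pan 0.5651095509529114 0.16480925679206848 0.07155463099479675 0.07988644129369735 [0.56430686 0.1584466 ]
tube [ 0.5119 -0.1045  0.14  ] [-0.5764 -0.0213  0.8169] rms 0.001672672698882256 [np.int64(1253), np.int64(1657)] top [ 0.4756 -0.1058  0.1914] bottom [ 0.5794 -0.102   0.0444] red span [0.034 0.063] yaw 0.036925181650357686
  rho med 0.02592101875762865 [0.0349 0.0618]
  rho med 0.025613737758674666 [0.0343 0.0633]
tube [ 0.5168 -0.2093  0.14  ] [-0.5712 -0.0218  0.8205] rms 0.0017483435245714632 [np.int64(1111), np.int64(2258)] top [ 0.481  -0.2107  0.1915] bottom [ 0.5838 -0.2068  0.0438] red span [0.035 0.063] yaw 0.03806857275418147
  rho med 0.025862800730045734 [0.0352 0.0623]
  rho med 0.025723826849487062 [0.0351 0.063 ]
tube [ 0.5218 -0.3143  0.14  ] [-0.5674 -0.0162  0.8233] rms 0.0020157279224735677 [np.int64(1014), np.int64(2945)] top [ 0.4859 -0.3153  0.192 ] bottom [ 0.5881 -0.3124  0.0438] red span [0.035 0.063] yaw 0.028573775929330875
  rho med 0.025793504044575456 [0.0354 0.0625]
  rho med 0.02571952409544791 [0.0353 0.0633]
```

```bash
cat > go.py <<'E'
from h import *
from scipy.spatial.transform import Rotation as Ro
YAW=.039
def tool(tilt,az):  # tool z = down, tilted outward by tilt along rack -x->+x; y azimuth az
    z=np.array([np.sin(tilt)*np.cos(YAW),np.sin(tilt)*np.sin(YAW),-np.cos(tilt)])
    y=np.array([np.cos(az),np.sin(az),0]); y-=z*(y@z); y/=np.linalg.norm(y)
    return Ro.from_matrix(np.stack([np.cross(y,z),y,z],1))
def cur():
    s=r.read_state(); q=s["tcp_rot"]; return np.array(s["tcp_pos"]),Ro.from_quat([q[1],q[2],q[3],q[0]])
def plan(wps):
    p,R=cur()
    for P,T in wps:
        P=np.array(P);d=R.inv().apply(P-p)/.25; w=(R.inv()*T).as_rotvec()/(np.pi/2)
        print("travel",d.round(3).tolist(),"rot",w.round(3).tolist(),"rows>=",max(np.linalg.norm(P-p)/.05,np.linalg.norm(w)*90/8.59).__round__(1)); p,R=P,T
def pos(b,h,off=0,up=0):
    B={1:(.5794,-.102,.0444),2:(.5838,-.2068,.0440),3:(.588,-.312,.0438)}[b]
    a=np.array([-.5733,-.0224,.819]); return np.array(B)+h*a+np.array([0,0,up])
Y=YAW-np.pi/2; T35=tool(np.radians(35),Y)
E
python3 -c "
from go import *
plan([((.40,.37,.28),tool(0,.25)),((.45,.13,.30),tool(0,-.65)),(pos(1,.24),T35)])"
```

```text
travel [-0.802, -0.573, -0.245] rot [-0.0, -0.0, 0.556] rows>= 5.8
travel [-0.98, -0.044, -0.08] rot [0.0, 0.0, 0.573] rows>= 6.0
travel [-0.776, 0.549, 0.236] rot [-0.171, 0.363, 0.543] rows>= 7.1
```

carry_out(
  travel=[
    [-0.8,-0.57,-0.25],
    [-0.8,-0.57,-0.25],
    [-0.8,-0.57,-0.25],
    [-0.8,-0.57,-0.25],
    [-0.8,-0.57,-0.25],
    [-0.8,-0.57,-0.25],
    [-0.8,-0.57,-0.25],
  ],
  rot=[
    [0,0,0.56],
    [0,0,0.56],
    [0,0,0.56],
    [0,0,0.56],
    [0,0,0.56],
    [0,0,0.56],
    [0,0,0.56],
  ],
  hand=1,
)

```text
time: 1.5
tcp_pos: [0.4014, 0.3693, 0.2821]
tcp_rot: [0.0, 0.618, 0.786, 0.001]
wrist_force: [-0.6, 0.4, -0.0]
gripper_width: 0.093
grasp_force: 0.0
```

carry_out(
  travel=[
    [-0.98,-0.04,-0.08],
    [-0.98,-0.04,-0.08],
    [-0.98,-0.04,-0.08],
    [-0.98,-0.04,-0.08],
    [-0.98,-0.04,-0.08],
    [-0.98,-0.04,-0.08],
    [-0.98,-0.04,-0.08],
    [-0.98,-0.04,-0.08],
  ],
  rot=[
    [0,0,0.57],
    [0,0,0.57],
    [0,0,0.57],
    [0,0,0.57],
    [0,0,0.57],
    [0,0,0.57],
    [0,0,0.57],
    [0,0,0.57],
  ],
)

```text
time: 2.3
tcp_pos: [0.4488, 0.133, 0.3006]
tcp_rot: [-0.0, 0.894, 0.447, -0.0]
wrist_force: [-0.3, 0.3, 0.8]
gripper_width: 0.093
grasp_force: 0.0
```

```bash
python3 -c "
from go import *
s=r.read_state();print(s['time'],np.round(s['qpos'],2),cur()[0].round(3),cur()[1].as_matrix()[:,1].round(3))
plan([(pos(1,.24),T35),(pos(1,.131),T35)])"
```

```text
2.3 [-0.73  0.27  0.52  1.8  -0.15  1.11 -0.8 ] [0.449 0.133 0.301] [ 0.8   -0.6   -0.001]
travel [-0.786, 0.555, 0.238] rot [-0.173, 0.363, 0.547] rows>= 7.1
travel [0.0, -0.0, 0.436] rot [0.0, 0.0, 0.0] rows>= 2.2
```

carry_out(
  travel=[
    [-0.785,0.555,0.238],
    [-0.785,0.555,0.238],
    [-0.785,0.555,0.238],
    [-0.785,0.555,0.238],
    [-0.785,0.555,0.238],
    [-0.785,0.555,0.238],
    [-0.785,0.555,0.238],
    [-0.785,0.555,0.238],
    [-0.785,0.555,0.238],
    [-0.785,0.555,0.238],
  ],
  rot=[
    [-0.173,0.363,0.547],
    [-0.173,0.363,0.547],
    [-0.173,0.363,0.547],
    [-0.173,0.363,0.547],
    [-0.173,0.363,0.547],
    [-0.173,0.363,0.547],
    [-0.173,0.363,0.547],
    [-0.173,0.363,0.547],
    [-0.173,0.363,0.547],
    [-0.173,0.363,0.547],
  ],
)

```text
time: 3.3
tcp_pos: [0.4414, -0.1091, 0.2421]
tcp_rot: [-0.005, 0.953, 0.015, 0.302]
wrist_force: [0.1, -0.1, 1.2]
gripper_width: 0.0929
grasp_force: 0.0
```

```bash
python3 -c "
from go import *
s=r.read_state();print(s['time'],np.round(s['qpos'],2),cur()[0].round(3),cur()[1].as_matrix().round(3))
plan([(pos(1,.24),T35),(pos(1,.131),T35)])
c=r.camera('wrist');cv2.imwrite('pics/w1.png',c['frame'][...,::-1])"
```

```text
3.3 [ 0.1   0.11  0.27  2.4  -1.36  0.26  0.1 ] [ 0.441 -0.109  0.242] [[ 0.818  0.031  0.575]
 [ 0.025 -1.     0.019]
 [ 0.575 -0.001 -0.818]]
travel [-0.001, -0.007, 0.005] rot [0.002, -0.001, -0.004] rows>= 0.1
travel [0.0, -0.0, 0.436] rot [0.0, 0.0, 0.0] rows>= 2.2
```

View pics/w1.png

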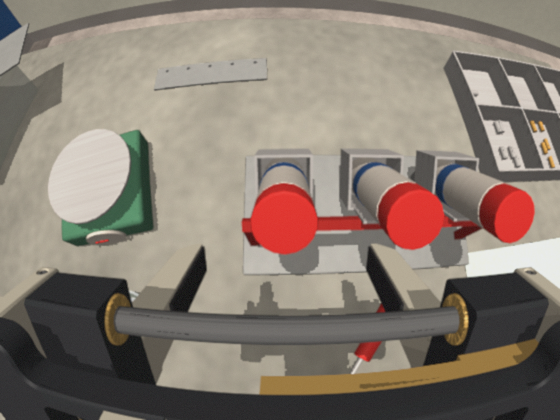

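The wrist view shows the bay_1 cap at (283,217), centred between the fingers at (190,280) and (385,280). The neighbouring tubes are clear of them.

carry_out(
  travel=[
    [0,-0.005,0.14],
    [0,-0.005,0.28],
    [0,-0.005,0.44],
    [0,-0.005,0.44],
    [0,-0.005,0.44],
  ],
  rot=[
    [0,0,0],
    [0,0,0],
    [0,0,0],
    [0,0,0],
    [0,0,0],
  ],
)

```text
time: 3.85
tcp_pos: [0.5161, -0.1159, 0.1845]
tcp_rot: [-0.014, 0.96, 0.016, 0.278]
wrist_force: [0.5, 0.1, -0.6]
gripper_width: 0.0934
grasp_force: 0.0
```

carry_out(
  travel=[
    [0,0,0],
    [0,0,0],
    [0,0,0],
    [0,0,0],
    [0,0,0],
    [0,0,0],
    [0,0,0],
    [0,0,0],
  ],
  rot=[
    [0,0,0],
    [0,0,0],
    [0,0,0],
    [0,0,0],
    [0,0,0],
    [0,0,0],
    [0,0,0],
    [0,0,0],
  ],
  hand=-1,
)

```text
time: 4.65
tcp_pos: [0.5137, -0.113, 0.1866]
tcp_rot: [-0.014, 0.96, 0.019, 0.279]
wrist_force: [0.8, 3.9, 7.2]
gripper_width: 0.0337
grasp_force: 2.8
```

```bash
python3 -c "
from go import *
s=r.read_state();print(s['time'],np.round(s['qpos'],2),cur()[0].round(4),pos(1,.131),s['gripper_width'],s['grasp_force'],s['wrist_force'],s['moment'])"
```

```text
4.65 [ 0.64  0.35 -0.45  2.27 -1.36  0.02  0.08] [ 0.5137 -0.113   0.1866] [ 0.5042977 -0.1049344  0.151689 ] 0.03367185402678988 2.8242636658251286 [0.76049489 3.90123525 7.2299254 ] [ 0.91693947 -0.09823152  0.45542865]
```

The arm ran into joint limits here (q5 at -1.36, q6 near 0) and pinched the cap too high. I'll open, back off, and work out the kinematics to find a better configuration.

carry_out(
  travel=[
    [0,0,0],
    [0,0,0],
    [0,0,0],
    [0,0,0],
    [0,0,0],
  ],
  rot=[
    [0,0,0],
    [0,0,0],
    [0,0,0],
    [0,0,0],
    [0,0,0],
  ],
  hand=1,
)

```text
time: 5.15
tcp_pos: [0.5113, -0.116, 0.1844]
tcp_rot: [-0.012, 0.961, 0.017, 0.276]
wrist_force: [-0.3, 0.5, 0.8]
gripper_width: 0.069
grasp_force: 0.0
```

```bash
cat > fk.py <<'E'
from go import *
from scipy.optimize import least_squares
import itertools
def fk(q,sg,d):
    R=Ro.identity();p=np.array([0,0,d[0]])
    for i in range(7):
        R=R*Ro.from_rotvec((np.array([0,0,1]) if i%2==0 else np.array([0,1,0]))*sg[i]*q[i])
        if i==1:p=p+R.apply([0,0,d[1]])
        if i==3:p=p+R.apply([0,0,d[2]])
    p=p+R.apply([0,0,d[3]])
    return p,R
E
python3 - <<'E'
from fk import *
p,R=cur();s=r.read_state();print(s['time'],p,s['gripper_width'],s['wrist_force'])
D=[([-1.149,.615,-.013,1.423,.008,1.103,-.04],[.281,.586,.219],Ro.from_quat([.222,.975,0,0])),
([-.73,.27,.52,1.8,-.15,1.11,-.8],[.4488,.133,.3006],Ro.from_quat([.894,.447,0,0])),
([.1,.11,.27,2.4,-1.36,.26,.1],[.4414,-.1091,.2421],Ro.from_quat([.953,.015,.302,-.005])),
(list(s['qpos']),p,R)]
out=[]
for sg in itertools.product([1,-1],repeat=7):
    if sg[1]<0: continue
    f=lambda d:np.concatenate([fk(q,sg,d)[0]-P for q,P,_ in D])
    sol=least_squares(f,[.35,.42,.4,.2]);
    Rs=[(fk(q,sg,sol.x)[1].inv()*T) for q,_,T in D]
    spread=max((Rs[0].inv()*x).magnitude() for x in Rs)
    out.append((abs(sol.fun).max(),spread,sg,sol.x.round(4),Rs[0].as_rotvec().round(3)))
out.sort(key=lambda o:o[0]+.1*o[1])
for o in out[:4]:print(o)
print(np.array(s['qpos']).round(4))
E
```

```text
5.15 [ 0.51130967 -0.11604302  0.18436743] 0.06901808729412465 [-0.28190084  0.46585146  0.7561777 ]
(np.float64(0.019889412927450514), 0.0038538359280449585, (-1, 1, -1, 1, -1, 1, -1), array([0.2485, 0.5437, 0.3801, 0.2998]), array([1.000e-03, 0.000e+00, 1.571e+00]))
(np.float64(0.019889412978247353), 1.522036701117733, (-1, 1, -1, 1, -1, 1, 1), array([0.2485, 0.5437, 0.3801, 0.2998]), array([1.000e-03, 0.000e+00, 1.651e+00]))
(np.float64(0.08666907341216337), 2.4965626210681364, (-1, 1, -1, 1, 1, 1, 1), array([0.1149, 0.6067, 0.3696, 0.2278]), array([ 0.012, -0.011,  1.644]))
(np.float64(0.12281303194145576), 2.1794229976713244, (-1, 1, -1, 1, -1, -1, -1), array([ 0.155 ,  0.4718,  0.5733, -0.0903]), array([1.725, 1.592, 0.838]))
[ 0.637   0.3563 -0.4489  2.2775 -1.3605  0.0137  0.0759]
```

```bash
cat > fk.py <<'E'
from go import *
from scipy.optimize import least_squares
Z,Yv=np.array([0,0,1.]),np.array([0,1.,0])
LO=np.array([-3.12,-.3,-1.34,.26,-1.36,.01,-2.84]);HI=np.array([3.12,2.06,1.32,2.42,4.5,1.98,2.84])
def fk(q,d=None):
    d=DD if d is None else d
    R=Ro.identity();p=np.array([0,0,d[0]])
    for i in range(7):
        R=R*Ro.from_rotvec((-Z if i%2==0 else Yv)*q[i])
        if i==1:p=p+R.apply([0,0,d[1]])
        if i==2:p=p+R.apply([d[4],0,0])
        if i==3:p=p+R.apply([d[5],0,d[2]])
        if i==5:p=p+R.apply([d[6],0,0])
    p=p+R.apply([0,0,d[3]])
    return p,R*Ro.from_rotvec([0,0,np.pi/2])
try: DD=np.load("dd.npy")
except Exception: DD=None
def ik(P,T,n=60,seed=0,ref=None,w=0.02):
    rng=np.random.default_rng(seed);out=[]
    for k in range(n):
        q0=rng.uniform(LO+.05,HI-.05) if ref is None else np.clip(np.array(ref)+rng.normal(0,.02*k,7),LO+.03,HI-.03)
        f=lambda q:np.concatenate([(fk(q)[0]-P)*10,(fk(q)[1].inv()*T).as_rotvec()*3,w*np.maximum(0,.15-np.minimum(q-LO,HI-q))])
        s=least_squares(f,q0,bounds=(LO+.01,HI-.01),max_nfev=60)
        if np.linalg.norm(s.fun[:6])<.01: out.append((np.min(np.minimum(s.x-LO,HI-s.x)),s.x))
    out.sort(key=lambda o:-o[0]);return out
E
python3 - <<'E'
from fk import *
p,R=cur();s=r.read_state()
D=[([-1.149,.615,-.013,1.423,.008,1.103,-.04],[.281,.586,.219]),
([-.73,.27,.52,1.8,-.15,1.11,-.8],[.4488,.133,.3006]),
([.1,.11,.27,2.4,-1.36,.26,.1],[.4414,-.1091,.2421]),
(list(s['qpos']),p)]
f=lambda d:np.concatenate([np.concatenate([(fk(q,d)[0]-P) for q,P in D]),.02*(d-g)])
g=np.array([.3,.4,.4,.25,0,0,0])
for g in (g,np.array([.267,.293,.3425,.25,.0525,.0775,.076])):
    sol=least_squares(f,g);print(sol.x.round(4),abs(sol.fun[:12]).max())
np.save("dd.npy",sol.x)
import fk as F;F.DD=sol.x
for b in (1,3):
  for az in (Y,Y+np.pi):
    for h in (.131,.24):
        o=ik(pos(b,h),tool(np.radians(35),az),25)
        print(b,round(az,2),h,len(o),[(round(m,2),q.round(2).tolist()) for m,q in o[:2]])
E
```

```text
[ 0.3223  0.5122  0.3737  0.3459 -0.0073  0.0109 -0.0293] 0.02060794119566378
[ 0.3212  0.5119  0.3732  0.3447 -0.0066  0.0105 -0.0291] 0.020652190718867702
1 -1.53 0.131 9 [(np.float64(0.13), [0.56, 0.43, -0.32, 2.29, 3.59, 0.15, 1.45]), (np.float64(0.13), [0.88, 0.5, -0.66, 2.29, 2.69, 0.15, 2.45])]
1 -1.53 0.24 13 [(np.float64(0.01), [0.6, 0.11, -0.28, 2.41, -1.28, 0.18, 0.01]), (np.float64(0.01), [0.61, 0.11, -0.29, 2.41, -1.27, 0.18, 0.01])]
1 1.61 0.131 11 [(np.float64(0.13), [0.88, 0.5, -0.66, 2.29, 2.69, 0.15, -0.69]), (np.float64(0.13), [0.56, 0.43, -0.32, 2.29, 3.59, 0.15, -1.69])]
1 1.61 0.24 6 [(np.float64(0.01), [1.57, 0.38, -1.33, 2.41, 1.23, 0.15, 0.8]), (np.float64(0.01), [1.57, 0.38, -1.33, 2.41, 1.23, 0.15, 0.8])]
3 -1.53 0.131 13 [(np.float64(0.24), [1.5, 0.83, -1.03, 2.07, 1.22, 0.25, -1.85]), (np.float64(0.18), [1.47, 0.79, -0.95, 2.08, 1.11, 0.19, -1.76])]
3 -1.53 0.24 13 [(np.float64(0.31), [0.77, 0.31, 0.11, 2.1, -1.05, 0.59, 0.19]), (np.float64(0.31), [1.25, 0.34, -0.48, 2.11, -0.79, 0.42, -0.03])]
3 1.61 0.131 17 [(np.float64(0.22), [1.55, 0.89, -1.12, 2.06, 1.31, 0.33, 1.21]), (np.float64(0.21), [1.55, 0.9, -1.13, 2.06, 1.33, 0.35, 1.2])]
3 1.61 0.24 16 [(np.float64(0.28), [1.63, 0.49, -1.0, 2.13, -0.11, 0.29, 2.49]), (np.float64(0.27), [1.68, 0.53, -1.07, 2.13, 0.09, 0.29, 2.31])]
```

```bash
python3 - <<'E'
from go import *
plan([((.475,-.108,.26),tool(np.radians(10),Y))])
for n in ["scene","side"]:
    c=dict(np.load(n+".npz"));P=cloud(c);I=c["frame"].astype(int)
    red=(I[...,0]>90)&(I[...,1]<55)&(P[...,2]>.02)&(P[...,2]<.17)&(P[...,0]>.42)&(P[...,0]<.62)&(abs(P[...,1]+.2)<.22)
    Q=P[red];print(n,len(Q))
    for y in np.arange(-.40,0,.025):
        m=abs(Q[:,1]-y)<.0125
        if m.sum()>3: print(round(y,3),m.sum(),Q[m].min(0).round(3),Q[m].max(0).round(3))
E
```

```text
travel [0.039, -0.042, -0.332] rot [-0.008, -0.246, -0.003] rows>= 2.6
scene 134
-0.275 22 [ 0.511 -0.287  0.092] [ 0.52  -0.269  0.101]
-0.25 25 [ 0.43  -0.258  0.02 ] [ 0.442 -0.241  0.027]
-0.175 29 [ 0.503 -0.186  0.092] [ 0.516 -0.163  0.103]
-0.15 6 [ 0.508 -0.162  0.094] [ 0.516 -0.158  0.102]
-0.075 42 [ 0.5   -0.082  0.093] [ 0.511 -0.064  0.129]
-0.05 5 [ 0.505 -0.062  0.095] [ 0.511 -0.061  0.101]
side 767
-0.35 303 [ 0.49  -0.361  0.083] [ 0.523 -0.338  0.17 ]
-0.325 111 [ 0.488 -0.337  0.093] [ 0.513 -0.313  0.161]
-0.3 17 [ 0.505 -0.312  0.094] [ 0.509 -0.306  0.099]
-0.25 207 [ 0.42  -0.262  0.02 ] [ 0.441 -0.238  0.028]
-0.225 51 [ 0.42  -0.237  0.023] [ 0.504 -0.213  0.17 ]
-0.2 48 [ 0.499 -0.212  0.094] [ 0.504 -0.189  0.1  ]
-0.125 25 [ 0.464 -0.132  0.157] [ 0.494 -0.117  0.17 ]
-0.075 5 [ 0.493 -0.083  0.095] [ 0.496 -0.078  0.097]
```

carry_out(
  travel=[
    [0,-0.02,-0.12],
    [0.02,-0.03,-0.22],
    [0.04,-0.04,-0.33],
    [0.04,-0.04,-0.33],
    [0.04,-0.04,-0.33],
  ],
  rot=[
    [0,0,0],
    [-0.01,-0.1,0],
    [-0.01,-0.25,0],
    [-0.01,-0.25,0],
    [-0.01,-0.25,0],
  ],
  hand=1,
)

```text
time: 5.65
tcp_pos: [0.4843, -0.1001, 0.2521]
tcp_rot: [-0.024, 0.984, 0.033, 0.173]
wrist_force: [1.6, 1.0, -1.0]
gripper_width: 0.093
grasp_force: 0.0
```

```bash
python3 - <<'E'
import fk as F
from fk import *
s=r.read_state();p,R=cur();print(s['time'],p.round(4),R.as_matrix()[:,2].round(3),np.round(s['qpos'],3).tolist(),s['gripper_width'])
D=[([-1.149,.615,-.013,1.423,.008,1.103,-.04],[.281,.586,.219]),
([-.73,.27,.52,1.8,-.15,1.11,-.8],[.4488,.133,.3006]),
([.1,.11,.27,2.4,-1.36,.26,.1],[.4414,-.1091,.2421]),
([0.637,0.3563,-0.4489,2.2775,-1.3605,0.0137,0.0759],[.5113,-.116,.1844]),(list(s['qpos']),p)]
def fk2(q,d):
    R=Ro.identity();p=np.array([0,0,d[0]])
    for i in range(7):
        R=R*Ro.from_rotvec((-Z if i%2==0 else Yv)*q[i])
        if i==1:p=p+R.apply([0,d[7],d[1]])
        if i==2:p=p+R.apply([d[4],0,0])
        if i==3:p=p+R.apply([d[5],d[8],d[2]])
        if i==5:p=p+R.apply([d[6],d[9],0])
    return p+R.apply([0,0,d[3]]),R*Ro.from_rotvec([0,0,np.pi/2])
for lab,g,w in (("gen3",np.array([.285,.42,.314,.3,0,0,0,0,0,0]),.02),("xarm",np.array([.267,.293,.3425,.27,.0525,.0775,.076,0,0,0]),.02)):
  for ysel in (0,1):
    W=np.full(10,w); 
    if not ysel: W[7:]=100
    f=lambda d:np.concatenate([np.concatenate([(fk2(q,d)[0]-P) for q,P in D]),W*(d-g)])
    sol=least_squares(f,g);print(lab,ysel,sol.x.round(4),abs(sol.fun[:15]).max().round(4),(sol.fun[:15]*1000).round(1).tolist())
E
```

```text
5.65 [ 0.4843 -0.1001  0.2521] [ 0.34   0.058 -0.939] [-0.163, 0.223, 0.509, 2.088, -0.494, 0.598, -0.81] 0.09298804813246742
gen3 0 [ 0.2971  0.5082  0.3655  0.3225  0.0035  0.0039 -0.0247 -0.     -0.
 -0.    ] 0.0215 [-21.5, 5.0, 0.6, 1.6, 13.5, -2.9, -1.4, -0.6, -1.4, -4.3, 3.2, 1.6, 7.5, 5.3, 2.2]
gen3 1 [ 2.686e-01  5.461e-01  3.754e-01  3.251e-01 -2.800e-03  3.800e-03
 -3.100e-03 -1.030e-02 -1.060e-02  3.000e-04] 0.001 [-0.7, 0.2, -0.4, -0.2, -0.6, 1.0, 0.2, 0.3, 0.1, -0.4, -0.4, -0.2, 0.4, -0.2, -0.5]
xarm 0 [ 0.2966  0.5079  0.3653  0.3219  0.0039  0.0037 -0.0246 -0.     -0.
 -0.    ] 0.0215 [-21.5, 5.0, 0.5, 1.7, 13.5, -2.9, -1.4, -0.6, -1.4, -4.3, 3.3, 1.6, 7.5, 5.2, 2.2]
xarm 1 [ 2.687e-01  5.457e-01  3.757e-01  3.245e-01 -2.500e-03  4.000e-03
 -2.800e-03 -1.030e-02 -1.090e-02  5.000e-04] 0.0011 [-0.8, 0.2, -0.5, -0.1, -0.6, 1.1, 0.2, 0.2, 0.2, -0.4, -0.3, -0.2, 0.3, -0.2, -0.6]
```

```bash
python3 - <<'E'
s=open('fk.py').read()
i=s.index("def fk(");j=s.index("try:");k=s.index("def ik(")
s=s[:i]+'''DD=np.array([.2686,.5461,.3754,.3251,-.0028,.0038,-.0031,-.0103,-.0106,.0003])
def fk(q,d=DD):
    R=Ro.identity();p=np.array([0,0,d[0]])
    for i in range(7):
        R=R*Ro.from_rotvec((-Z if i%2==0 else Yv)*q[i])
        if i==1:p=p+R.apply([0,d[7],d[1]])
        if i==2:p=p+R.apply([d[4],0,0])
        if i==3:p=p+R.apply([d[5],d[8],d[2]])
        if i==5:p=p+R.apply([d[6],d[9],0])
    return p+R.apply([0,0,d[3]]),R*Ro.from_rotvec([0,0,np.pi/2])
def tilted(t,f,flip=0): # outward tilt t along heading f, y = heading-90deg
    z=np.array([np.sin(t)*np.cos(f),np.sin(t)*np.sin(f),-np.cos(t)]);y=np.array([np.sin(f),-np.cos(f),0])*(-1 if flip else 1)
    return Ro.from_matrix(np.stack([np.cross(y,z),y,z],1))
def tcp(g,T): return np.array(g)+.019*T.as_matrix()[:,2]
'''+s[k:]
open('fk.py','w').write(s)
E
python3 - <<'E'
from fk import *
ref=r.read_state()['qpos']
for t in (0,10,18):
    T=tilted(np.radians(t),YAW)
    for b in (1,2,3):
        for lab,g in (("pick",pos(b,.155)),("out",pos(b,.155+.08))):
            o=ik(tcp(g,T),T,8,ref=ref); print(t,b,lab,len(o),[(round(m,2),q.round(2).tolist()) for m,q in o[:1]])
    for f in (-.4,0,.3):
      T=tilted(np.radians(t-35),f)
      for lab,z in (("place",.08),("above",.16)):
        o=ik(tcp([.566,.165,z+.155],T),T,8,ref=ref); print(t,"f",f,lab,len(o),[(round(m,2),q.round(2).tolist()) for m,q in o[:1]])
E
```

```text
0 1 pick 8 [(np.float64(0.49), [-0.04, 0.49, 0.31, 1.93, -0.21, 0.75, -1.15])]
0 1 out 8 [(np.float64(0.46), [-0.1, 0.34, 0.39, 1.96, -0.17, 0.88, -1.16])]
0 2 pick 8 [(np.float64(0.59), [0.15, 0.54, 0.32, 1.83, -0.22, 0.8, -0.95])]
0 2 out 8 [(np.float64(0.56), [0.18, 0.39, 0.3, 1.86, -0.14, 0.91, -0.98])]
0 3 pick 8 [(np.float64(0.73), [0.37, 0.61, 0.26, 1.69, -0.19, 0.87, -0.83])]
0 3 out 8 [(np.float64(0.71), [0.35, 0.48, 0.33, 1.71, -0.18, 0.98, -0.78])]
0 f -0.4 place 8 [(np.float64(0.27), [-0.28, 0.82, 0.26, 1.2, -0.44, 1.71, -1.95])]
0 f -0.4 above 8 [(np.float64(0.15), [-0.18, 0.75, 0.04, 1.09, -0.34, 1.83, -2.11])]
0 f 0 place 8 [(np.float64(0.19), [-0.3, 0.86, 0.12, 1.1, -0.21, 1.79, -1.74])]
0 f 0 above 8 [(np.float64(0.03), [-0.16, 0.81, -0.22, 0.98, -0.05, 1.95, -1.93])]
0 f 0.3 place 8 [(np.float64(0.17), [-0.34, 0.86, 0.07, 1.08, -0.04, 1.81, -1.55])]
0 f 0.3 above 0 []
10 1 pick 8 [(np.float64(0.36), [-0.02, 0.43, 0.29, 2.06, -0.34, 0.52, -1.01])]
10 1 out 8 [(np.float64(0.34), [-0.1, 0.27, 0.41, 2.08, -0.26, 0.66, -1.06])]
10 2 pick 8 [(np.float64(0.46), [0.23, 0.48
[... 1043 characters left out ...]
, 0.29, 0.37, 2.08, -0.52, 0.58, -0.57])]
18 3 pick 8 [(np.float64(0.51), [0.51, 0.52, 0.18, 1.91, -0.57, 0.55, -0.42])]
18 3 out 8 [(np.float64(0.5), [0.51, 0.38, 0.24, 1.92, -0.5, 0.68, -0.44])]
18 f -0.4 place 8 [(np.float64(0.57), [-0.5, 0.69, 0.51, 1.41, -0.45, 1.41, -1.89])]
18 f -0.4 above 8 [(np.float64(0.41), [-0.51, 0.63, 0.52, 1.29, -0.42, 1.57, -1.94])]
18 f 0 place 8 [(np.float64(0.57), [-0.41, 0.68, 0.24, 1.36, -0.21, 1.41, -1.7])]
18 f 0 above 8 [(np.float64(0.39), [-0.42, 0.63, 0.27, 1.24, -0.21, 1.59, -1.72])]
18 f 0.3 place 8 [(np.float64(0.56), [-0.42, 0.68, 0.19, 1.35, -0.11, 1.42, -1.49])]
18 f 0.3 above 8 [(np.float64(0.39), [-0.42, 0.63, 0.19, 1.23, -0.1, 1.59, -1.5])]
```

```bash
cat >> fk.py <<'E'
T12=tilted(np.radians(12),YAW)
def pick(b,up=0,h=.155): return tcp(pos(b,h,up=up),T12)
E
python3 - <<'E'
from fit import *
from fk import *
c=r.camera("side");P=cloud(c);I=c["frame"].astype(int)
A=P.reshape(-1,3);a=np.array([-.5733,-.0224,.819])
for b in (1,2,3):
    d=A-pos(b,0);s=d@a;rho=np.linalg.norm(d-np.outer(s,a),axis=1)
    m=(rho<.031)&(s>.1)&(s<.25);red=m&(I.reshape(-1,3)[:,0]>110)&(I.reshape(-1,3)[:,1]<60);print(b,m.sum(),np.percentile(s[red],[1,99]) if red.any() else 0)
plan([(pick(1,.07),T12),(pick(1),T12)])
E
```

```text
1 1915 [0.1512634  0.18009175]
2 2769 [0.15209507 0.18004976]
3 3838 [0.15196775 0.18004081]
travel [-0.02, 0.019, 0.135] rot [-0.024, -0.092, 0.016] rows>= 1.0
travel [-0.058, 0.0, 0.274] rot [0.0, 0.0, 0.0] rows>= 1.4
```

carry_out(
  travel=[
    [-0.02,0.02,0.05],
    [-0.02,0.02,0.13],
    [-0.02,0.02,0.13],
    [-0.02,0.02,0.13],
  ],
  rot=[
    [-0.024,-0.09,0.016],
    [-0.024,-0.09,0.016],
    [-0.024,-0.09,0.016],
    [-0.024,-0.09,0.016],
  ],
)

```text
time: 6.1
tcp_pos: [0.4924, -0.1037, 0.2193]
tcp_rot: [-0.006, 0.994, 0.019, 0.106]
wrist_force: [-0.6, 0.4, 0.8]
gripper_width: 0.0932
grasp_force: 0.0
```

```bash
python3 -c "
from fk import *
plan([(pick(1),T12)]);print(r.read_state()['qpos'].__repr__())"
```

```text
travel [-0.048, 0.009, 0.262] rot [-0.005, -0.002, -0.001] rows>= 1.3
array([-0.20599654,  0.33277565,  0.54150401,  2.01926791, -0.40141916,
        0.67057014, -0.94265497])
```

carry_out(
  travel=[
    [-0.02,0.01,0.1],
    [-0.035,0.01,0.2],
    [-0.048,0.01,0.262],
    [-0.048,0.01,0.262],
    [-0.048,0.01,0.262],
  ],
  rot=[
    [0,0,0],
    [0,0,0],
    [0,0,0],
    [0,0,0],
    [0,0,0],
  ],
)

```text
time: 6.6
tcp_pos: [0.4956, -0.1064, 0.1544]
tcp_rot: [-0.005, 0.994, 0.019, 0.108]
wrist_force: [0.7, 0.0, 0.2]
gripper_width: 0.0934
grasp_force: 0.0
```

carry_out(
  travel=[
    [0,0,0],
    [0,0,0],
    [0,0,0],
    [0,0,0],
    [0,0,0],
    [0,0,0],
    [0,0,0],
    [0,0,0],
  ],
  rot=[
    [0,0,0],
    [0,0,0],
    [0,0,0],
    [0,0,0],
    [0,0,0],
    [0,0,0],
    [0,0,0],
    [0,0,0],
  ],
  hand=-1,
)

```text
time: 7.4
tcp_pos: [0.4958, -0.1052, 0.1536]
tcp_rot: [-0.006, 0.994, 0.02, 0.107]
wrist_force: [-0.5, -0.1, 1.3]
gripper_width: 0.0517
grasp_force: 30.0
```

```bash
python3 -c "
from fk import *
s=r.read_state();print(s['wrist_force'],s['moment'],cur()[0]-pick(1))
p,R=cur();a=np.array([-.5733,-.0224,.819]);print(R.inv().apply(a*.025+[0,0,.003])/.25)"
```

```text
[-0.47336072 -0.09760403  1.256102  ] [0.19465403 0.3599815  0.0603609 ] [0.00136311 0.00013796 0.00087173]
[-0.03601142 -0.00074957 -0.10397871]
```

carry_out(
  travel=[
    [-0.005,0,-0.03],
    [-0.015,0,-0.06],
    [-0.036,0,-0.104],
    [-0.036,0,-0.104],
    [-0.036,0,-0.104],
    [-0.036,0,-0.104],
    [-0.036,0,-0.104],
    [-0.036,0,-0.104],
  ],
  rot=[
    [0,0,0],
    [0,0,0],
    [0,0,0],
    [0,0,0],
    [0,0,0],
    [0,0,0],
    [0,0,0],
    [0,0,0],
  ],
)

```text
time: 8.2
tcp_pos: [0.4815, -0.1061, 0.1768]
tcp_rot: [-0.006, 0.994, 0.02, 0.107]
wrist_force: [0.1, 0.3, -1.3]
gripper_width: 0.0519
grasp_force: 30.0
```

```bash
python3 -c "
from fk import *
s=r.read_state();print(s['wrist_force'],s['moment'],s['joint_torque'])"
```

```text
[ 0.12557028  0.28339845 -1.26946588] [-0.04124207  0.46877891 -0.01856518] [-1.13181284e-02 -2.95737308e+01  3.05233933e+00 -1.28684288e+01
 -2.96899863e-01 -5.88252917e-01 -2.44860406e-03]
```

Bay_1 reads -1.27 N, so it is a light tube. I'll put it back.

carry_out(
  travel=[
    [0.015,0,0.04],
    [0.03,0,0.08],
    [0.035,0,0.1],
    [0.035,0,0.1],
    [0.035,0,0.1],
  ],
  rot=[
    [0,0,0],
    [0,0,0],
    [0,0,0],
    [0,0,0],
    [0,0,0],
  ],
)

```text
time: 8.7
tcp_pos: [0.4956, -0.1055, 0.154]
tcp_rot: [-0.005, 0.994, 0.02, 0.107]
wrist_force: [0.2, -0.4, -1.4]
gripper_width: 0.052
grasp_force: 30.0
```

carry_out(
  travel=[
    [0,0,0],
    [0,0,0],
    [0,0,0],
    [0,0,0],
    [0,0,0],
  ],
  rot=[
    [0,0,0],
    [0,0,0],
    [0,0,0],
    [0,0,0],
    [0,0,0],
  ],
  hand=1,
)

```text
time: 9.2
tcp_pos: [0.4954, -0.1054, 0.1546]
tcp_rot: [-0.006, 0.994, 0.02, 0.107]
wrist_force: [0.2, 0.6, -0.6]
gripper_width: 0.087
grasp_force: 0.0
```

```bash
python3 -c "
from fk import *
print(cur()[0]-pick(1),r.read_state()['gripper_width'])
plan([(pick(1,.09),T12),(pick(2,.09),T12),(pick(2),T12)])"
```

```text
[ 0.00087114 -0.00013119  0.0018225 ] 0.08701198927885127
travel [0.072, -0.003, -0.345] rot [-0.004, -0.004, -0.0] rows>= 1.8
travel [0.001, 0.42, 0.002] rot [0.0, 0.0, 0.0] rows>= 2.1
travel [-0.075, 0.0, 0.352] rot [0.0, 0.0, 0.0] rows>= 1.8
```

carry_out(
  travel=[
    [0.03,0,-0.17],
    [0.072,0,-0.345],
    [0.072,0,-0.345],
    [0.073,0.2,-0.345],
    [0.073,0.417,-0.345],
    [0.073,0.417,-0.345],
    [0.073,0.417,-0.345],
  ],
  rot=[
    [0,0,0],
    [0,0,0],
    [0,0,0],
    [0,0,0],
    [0,0,0],
    [0,0,0],
    [0,0,0],
  ],
)

```text
time: 9.9
tcp_pos: [0.498, -0.2121, 0.2412]
tcp_rot: [-0.005, 0.994, 0.017, 0.107]
wrist_force: [0.3, 0.7, -0.5]
gripper_width: 0.0929
grasp_force: 0.0
```

```bash
python3 -c "
from fk import *
plan([(pick(2),T12)]);print(r.read_state()['qpos'].__repr__())"
```

```text
travel [-0.072, -0.005, 0.348] rot [-0.004, -0.003, -0.003] rows>= 1.8
array([ 0.0177518 ,  0.37653769,  0.56156879,  1.88270994, -0.44710552,
        0.80403094, -0.71452833])
```

carry_out(
  travel=[
    [-0.03,-0.005,0.14],
    [-0.06,-0.005,0.28],
    [-0.072,-0.005,0.348],
    [-0.072,-0.005,0.348],
    [-0.072,-0.005,0.348],
  ],
  rot=[
    [0,0,0],
    [0,0,0],
    [0,0,0],
    [0,0,0],
    [0,0,0],
  ],
)

```text
time: 10.4
tcp_pos: [0.5002, -0.207, 0.1531]
tcp_rot: [-0.006, 0.994, 0.02, 0.107]
wrist_force: [0.7, -0.1, 0.6]
gripper_width: 0.0929
grasp_force: 0.0
```

carry_out(
  travel=[
    [0,0,0],
    [0,0,0],
    [0,0,0],
    [0,0,0],
    [0,0,0],
    [0,0,0],
    [0,0,0],
  ],
  rot=[
    [0,0,0],
    [0,0,0],
    [0,0,0],
    [0,0,0],
    [0,0,0],
    [0,0,0],
    [0,0,0],
  ],
  hand=-1,
)

```text
time: 11.1
tcp_pos: [0.5, -0.2091, 0.1534]
tcp_rot: [-0.005, 0.994, 0.019, 0.108]
wrist_force: [0.3, -0.9, 0.7]
gripper_width: 0.0522
grasp_force: 30.0
```

carry_out(
  travel=[
    [-0.005,0,-0.03],
    [-0.015,0,-0.06],
    [-0.036,0,-0.104],
    [-0.036,0,-0.104],
    [-0.036,0,-0.104],
    [-0.036,0,-0.104],
    [-0.036,0,-0.104],
    [-0.036,0,-0.104],
  ],
  rot=[
    [0,0,0],
    [0,0,0],
    [0,0,0],
    [0,0,0],
    [0,0,0],
    [0,0,0],
    [0,0,0],
    [0,0,0],
  ],
)

```text
time: 11.9
tcp_pos: [0.4854, -0.2089, 0.1763]
tcp_rot: [-0.006, 0.994, 0.02, 0.107]
wrist_force: [0.6, 0.2, -4.4]
gripper_width: 0.052
grasp_force: 30.0
```

```bash
python3 -c "
from fk import *
s=r.read_state();print(s['wrist_force'],s['moment'],s['joint_torque'],s['qpos'].round(2),cur()[0]-pick(2))"
```

```text
[ 0.57588854  0.17437042 -4.38427418] [0.01278406 0.59876659 0.02121963] [ 1.34129729e-01 -3.42131674e+01  3.92749920e+00 -1.40079582e+01
 -4.87877447e-01 -5.48441503e-01 -4.51672167e-03] [ 0.08  0.44  0.49  2.   -0.55  0.64 -0.59] [-0.01344636  0.00124055  0.02391117]
```

Bay_2 reads -4.4 N, so it is the heavy tube at about 0.45 kg.

```bash
python3 - <<'E'
from fk import *
p,R=cur();q=r.read_state()['qpos'];a=np.array([-.5733,-.0224,.819])
g0=p-.019*R.as_matrix()[:,2];print(g0)
g1=g0+.06*a;g2=g1+[0,0,.12];
W=[("W1",g1,T12),("W2",g2,T12),("W3",[.53,.05,g2[2]],T12),("W3b",[.54,.165,g2[2]],T12)]
for f in (-.3,.04,.3):
    Tp=tilted(np.radians(-23),f);W+=[("W4 f%g"%f,[.566,.165,.275],Tp),("W5",[.566,.165,.235],Tp)]
for l,g,T in W:
    o=ik(tcp(g,T),T,6,ref=q);print(l,np.round(tcp(g,T),3),len(o),[(round(m,2),x.round(2).tolist()) for m,x in o[:1]])
plan([(tcp(g,T),T) for l,g,T in W[:4]])
E
```

```text
[ 0.4814061  -0.2091735   0.19483597]
W1 [ 0.451 -0.21   0.225] 6 [(np.float64(0.42), [0.12, 0.31, 0.44, 2.0, -0.38, 0.71, -0.73])]
W2 [ 0.451 -0.21   0.345] 6 [(np.float64(0.49), [-0.06, 0.19, 0.64, 1.8, -0.27, 1.03, -0.85])]
W3 [0.534 0.05  0.345] 6 [(np.float64(0.54), [-0.5, 0.24, 0.45, 1.73, -0.11, 0.99, -1.55])]
W3b [0.544 0.165 0.345] 6 [(np.float64(0.59), [-0.65, 0.29, 0.38, 1.65, -0.06, 1.02, -1.8])]
W4 f-0.3 [0.559 0.167 0.258] 6 [(np.float64(0.38), [-0.42, 0.7, 0.39, 1.27, -0.39, 1.6, -1.87])]
W5 [0.559 0.167 0.218] 6 [(np.float64(0.46), [-0.41, 0.73, 0.37, 1.32, -0.39, 1.52, -1.85])]
W4 f0.04 [0.559 0.165 0.258] 6 [(np.float64(0.34), [-0.42, 0.72, 0.29, 1.22, -0.23, 1.64, -1.65])]
W5 [0.559 0.165 0.218] 6 [(np.float64(0.43), [-0.41, 0.74, 0.27, 1.27, -0.23, 1.55, -1.65])]
W4 f0.3 [0.559 0.163 0.258] 6 [(np.float64(0.34), [-0.42, 0.72, 0.22, 1.2, -0.12, 1.64, -1.48])]
W5 [0.559 0.163 0.218] 6 [(np.float64(0.43), [-0.42, 0.75, 0.22, 1.26, -0.12, 1.55, -1.48])]
travel [-0.093, -0.001, -0.221] rot [-0.005, -0.003, -0.0] rows>= 1.2
travel [0.1, 0.0, -0.47] rot [0.0, 0.0, 0.0] rows>= 2.4
travel [0.364, -1.028, 0.077] rot [0.0, 0.0, 0.0] rows>= 5.5
travel [0.057, -0.458, 0.012] rot [0.0, 0.0, 0.0] rows>= 2.3
```

carry_out(
  travel=[
    [-0.045,0,-0.11],
    [-0.093,0,-0.221],
    [-0.093,0,-0.221],
    [-0.06,0,-0.36],
    [-0.03,0,-0.5],
    [0,0,-0.62],
    [0.007,0,-0.69],
    [0.007,0,-0.69],
    [0.007,0,-0.69],
  ],
  rot=[
    [0,0,0],
    [0,0,0],
    [0,0,0],
    [0,0,0],
    [0,0,0],
    [0,0,0],
    [0,0,0],
    [0,0,0],
    [0,0,0],
  ],
)

```text
time: 12.8
tcp_pos: [0.45, -0.2107, 0.3436]
tcp_rot: [-0.006, 0.994, 0.02, 0.106]
wrist_force: [-0.1, 0.2, -6.4]
gripper_width: 0.0519
grasp_force: 30.0
```

```bash
cat > held.py <<'E'
from fit import *
from fk import *
def held(cams=("scene","side")):
    """axis of the held tube: from points inside a 31 mm ball-ish region near grasp, z below gripper"""
    p,R=cur();M=R.as_matrix();g=p-.019*M[:,2];A=[]
    for n in cams:
        c=r.camera(n);np.savez("cur_"+n,**c);P=cloud(c).reshape(-1,3);P=P[c["depth"].ravel()>0];A.append(P)
    A=np.concatenate(A);d=A-g
    m=(abs(d@M[:,1])<.03)&(d@M[:,2]>.028)&(np.linalg.norm(d,axis=1)<.17)&(A[:,2]>.095)
    Q=A[m]; f=lambda v,Q:(lambda a,d:np.linalg.norm(d-np.outer(d@a,a),axis=1)-.026)(Ro.from_rotvec([v[0],v[1],0]).apply([0,0,1]),Q-g-np.array([v[2],v[3],0]))
    best=None
    for t0 in (0,-.3,-.6):
        s=least_squares(f,[0,t0,0,0],args=(Q,),loss="soft_l1",f_scale=.002)
        if best is None or s.cost<best.cost: best=s
    v=best.x;a=Ro.from_rotvec([v[0],v[1],0]).apply([0,0,1]);o=g+[v[2],v[3],0]
    k=np.linalg.norm((Q-o)-np.outer((Q-o)@a,a),axis=1)<.03
    lo=np.percentile((Q[k]-o)@a,.5); bot=o+lo*a
    print("n",len(Q),"axis",a.round(3),"tilt",np.degrees(np.arccos(a[2])).round(1),"rms",np.sqrt(np.median(best.fun**2)).round(4),"o-g",v[2:].round(4),"lo",lo.round(3),"bottom",bot.round(3))
    return a,bot
E
python3 - <<'E'
from held import *
held()
s=r.read_state();print(s['wrist_force'],s['grasp_force'],cur()[0].round(3),s['time'])
plan([(tcp([.53,.02,.354],T12),T12),(tcp([.54,.165,.354],T12),T12)])
E
```

```text
n 6671 axis [-0.371 -0.022  0.929] tilt 21.8 rms 0.0005 o-g [0.0006 0.0005] lo -0.155 bottom [ 0.504 -0.207  0.218]
[ 0.96983072 -0.4502897  -4.23873585] 29.99650675803423 [ 0.45  -0.211  0.343] 12.9
travel [0.358, -0.908, 0.116] rot [-0.006, -0.001, -0.0] rows>= 4.9
travel [0.061, -0.578, 0.013] rot [0.0, 0.0, 0.0] rows>= 2.9
```

carry_out(
  travel=[
    [0.02,0,-0.12],
    [0.06,-0.1,-0.12],
    [0.12,-0.25,-0.08],
    [0.18,-0.4,-0.05],
    [0.24,-0.55,-0.02],
    [0.3,-0.7,0],
    [0.36,-0.82,0],
    [0.38,-0.9,0],
    [0.38,-0.9,0],
  ],
  rot=[
    [0,0,0],
    [0,0,0],
    [0,0,0],
    [0,0,0],
    [0,0,0],
    [0,0,0],
    [0,0,0],
    [0,0,0],
    [0,0,0],
  ],
)

```text
time: 13.8
tcp_pos: [0.5342, 0.0227, 0.3648]
tcp_rot: [-0.007, 0.994, 0.024, 0.105]
wrist_force: [-0.2, 0.3, -4.6]
gripper_width: 0.0519
grasp_force: 30.0
```

```bash
python3 - <<'E'
from held import *
held()
s=r.read_state();print(s['qpos'].round(2),s['wrist_force'],s['grasp_force'],cur()[0].round(3),s['time'])
plan([(tcp([.55,.165,.35],T12),T12)])
E
```

```text
n 5625 axis [-0.294 -0.022  0.956] tilt 17.1 rms 0.0011 o-g [ 0.0019 -0.0018] lo -0.155 bottom [0.578 0.024 0.236]
[-0.47  0.22  0.51  1.69 -0.15  1.04 -1.45] [ 0.15807245 -0.88010048 -4.70398366] 29.99658577144146 [0.533 0.017 0.365] 13.9
travel [0.075, -0.588, 0.158] rot [-0.004, -0.001, 0.0] rows>= 3.1
```

```bash
python3 - <<'E'
from fk import *
T=tilted(np.radians(-3),YAW)
plan([(tcp([.566,.165,.30],T),T)])
E
```

```text
travel [0.076, -0.585, 0.365] rot [-0.004, -0.168, 0.001] rows>= 3.5
```

carry_out(
  travel=[
    [0.015,-0.1,0.03],
    [0.025,-0.22,0.1],
    [0.04,-0.35,0.2],
    [0.05,-0.47,0.28],
    [0.07,-0.56,0.34],
    [0.076,-0.585,0.365],
    [0.076,-0.585,0.365],
    [0.076,-0.585,0.365],
    [0.076,-0.585,0.365],
  ],
  rot=[
    [0,-0.02,0],
    [0,-0.05,0],
    [0,-0.08,0],
    [0,-0.11,0],
    [0,-0.14,0],
    [0,-0.168,0],
    [0,-0.168,0],
    [0,-0.168,0],
    [0,-0.168,0],
  ],
)

```text
time: 14.8
tcp_pos: [0.5667, 0.1627, 0.2841]
tcp_rot: [-0.003, 1.0, 0.018, -0.023]
wrist_force: [0.2, -0.1, -4.1]
gripper_width: 0.0518
grasp_force: 30.0
```

```bash
python3 - <<'E'
from held import *
a,b=held()
s=r.read_state();p,R=cur();print(s['qpos'].round(2),s['wrist_force'],p.round(3),s['time'],R.as_matrix()[:,2].round(3))
E
```

```text
n 4477 axis [-0.053 -0.006  0.999] tilt 3.1 rms 0.0007 o-g [0.0014 0.0006] lo -0.155 bottom [0.577 0.164 0.148]
[-0.57  0.51  0.44  1.48 -0.24  1.25 -1.63] [-1.27951951 -0.3903482  -5.42948308] [0.566 0.164 0.284] 14.9 [-0.047  0.005 -0.999]
```

carry_out(
  travel=[
    [0,0,0.04],
    [0.005,0,0.1],
    [0.01,0,0.16],
    [0.01,0,0.2],
    [0.01,0,0.22],
    [0.01,0,0.22],
    [0.01,0,0.22],
    [0.01,0,0.22],
  ],
  rot=[
    [0,-0.01,0],
    [0,-0.02,0],
    [0,-0.034,0],
    [0,-0.034,0],
    [0,-0.034,0],
    [0,-0.034,0],
    [0,-0.034,0],
    [0,-0.034,0],
  ],
)

```text
time: 15.7
tcp_pos: [0.5667, 0.1655, 0.2289]
tcp_rot: [-0.003, 0.999, 0.02, -0.05]
wrist_force: [-0.6, -0.1, -5.9]
gripper_width: 0.0516
grasp_force: 30.0
```

```bash
python3 - <<'E'
from held import *
a,b=held()
s=r.read_state();p,R=cur();print(s['wrist_force'],p.round(4),s['time'],R.as_matrix()[:,2].round(3))
c=r.camera("scene");P=cloud(c)
m=(abs(P[...,2]-.079)<.006)&(np.hypot(P[...,0]-.566,P[...,1]-.165)<.068);print("pan z",np.median(P[m][:,2]))
f=c["frame"][150:350,250:500];cv2.imwrite("pics/pl.png",cv2.resize(f,None,fx=2.4,fy=2.4)[...,::-1])
E
```

```text
n 3752 axis [-0.002 -0.006  1.   ] tilt 0.3 rms 0.0007 o-g [0.0014 0.0002] lo -0.152 bottom [0.57  0.166 0.096]
[ 0.09920359  0.27749659 -4.33460065] [0.5665 0.1655 0.2289] 15.8 [-0.101  0.003 -0.995]
pan z 0.08009165908255433
```

View pics/pl.png

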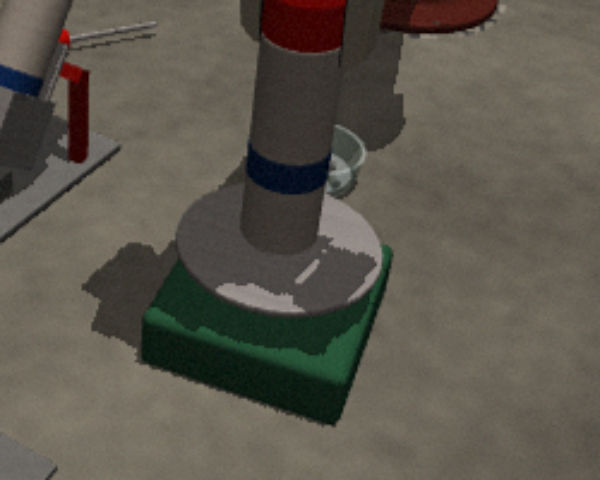

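The tube hangs upright over the middle of the pan (tube foot at about (285,240) in the crop) with a gap of about 13 mm. I'll lower it slowly.

carry_out(
  travel=[
    [0.001,0,0.012],
    [0.002,0,0.024],
    [0.003,0,0.036],
    [0.004,0,0.044],
    [0.005,0,0.052],
    [0.006,0,0.06],
    [0.007,0,0.068],
    [0.008,0,0.076],
    [0.008,0,0.084],
    [0.009,0,0.092],
    [0.009,0,0.092],
    [0.009,0,0.092],
  ],
  rot=[
    [0,0,0],
    [0,0,0],
    [0,0,0],
    [0,0,0],
    [0,0,0],
    [0,0,0],
    [0,0,0],
    [0,0,0],
    [0,0,0],
    [0,0,0],
    [0,0,0],
    [0,0,0],
  ],
)

```text
time: 17.05
tcp_pos: [0.5661, 0.1656, 0.2053]
tcp_rot: [-0.002, 0.998, 0.02, -0.051]
wrist_force: [0.0, 0.2, 0.2]
gripper_width: 0.0521
grasp_force: 30.0
```

```bash
cat > chk.py <<'E'
from held import *
a,b=held()
s=r.read_state();p,R=cur();print(s['wrist_force'],p.round(4),s['time'],s['gripper_width'])
c=r.camera("scene");P=cloud(c)
m=(abs(P[...,2]-.072)<.012)&(np.hypot(P[...,0]-.566,P[...,1]-.165)<.066)&(np.hypot(P[...,0]-.566,P[...,1]-.165)>.04);print("pan z",np.median(P[m][:,2]))
E
python3 chk.py
```

```text
n 2946 axis [ 0.001 -0.001  1.   ] tilt 0.1 rms 0.0006 o-g [0.0012 0.0005] lo -0.129 bottom [0.569 0.166 0.096]
[-1.89529546 -0.7800576  -0.28736877] [0.5661 0.1655 0.2053] 17.15 0.05188228427766442
pan z 0.06795762600281614
```

carry_out(
  travel=[
    [0,0,0],
    [0,0,0],
    [0,0,0],
    [0,0,0],
    [0,0,0],
    [0,0,0],
  ],
  rot=[
    [0,0,0],
    [0,0,0],
    [0,0,0],
    [0,0,0],
    [0,0,0],
    [0,0,0],
  ],
  hand=1,
)

```text
time: 17.8
tcp_pos: [0.5662, 0.1655, 0.2051]
tcp_rot: [-0.002, 0.998, 0.02, -0.051]
wrist_force: [0.4, 0.0, -0.3]
gripper_width: 0.0918
grasp_force: 0.0
```

carry_out(
  travel=[
    [-0.006,0,-0.06],
    [-0.018,0,-0.18],
    [-0.03,0,-0.3],
    [-0.042,0,-0.42],
    [-0.05,0,-0.5],
    [-0.05,0,-0.5],
    [-0.05,0,-0.5],
  ],
  rot=[
    [0,0,0],
    [0,0,0],
    [0,0,0],
    [0,0,0],
    [0,0,0],
    [0,0,0],
    [0,0,0],
  ],
)

```text
time: 18.5
tcp_pos: [0.5661, 0.1647, 0.3301]
tcp_rot: [-0.002, 0.998, 0.02, -0.051]
wrist_force: [-0.1, 0.0, -1.2]
gripper_width: 0.0931
grasp_force: 0.0
```

```bash
python3 - <<'E'
from fit import *
from fk import *
a=np.array([-.5733,-.0224,.819]);pan=[]
for n in ("side","scene"):
    c=r.camera(n);P=cloud(c);I=c["frame"].astype(int).reshape(-1,3);A=P.reshape(-1,3)
    for b in (1,3):
        d=A-pos(b,0);s=d@a;rho=np.linalg.norm(d-np.outer(s,a),axis=1)
        red=(rho<.031)&(s>.1)&(s<.25)&(I[:,0]>110)&(I[:,1]<60);print(n,b,red.sum(),np.percentile(s[red],[1,99]).round(4) if red.any() else 0)
    m=(np.hypot(A[:,0]-.567,A[:,1]-.165)<.05)&(A[:,2]>.1)&(A[:,2]<.24);pan.append(A[m])
    m=(abs(A[:,2]-.072)<.012)&(abs(np.hypot(A[:,0]-.566,A[:,1]-.165)-.053)<.013);print("pan z",np.median(A[m][:,2]))
    cv2.imwrite(f"pics/end_{n}.png",c["frame"][...,::-1])
Q=np.concatenate(pan);q,e=axisfit(Q,(.567,.165),(0,0));print("tube at z.14",q.round(4),e,"tilt deg",np.degrees(np.hypot(q[2],q[3])))
s=r.read_state();print(s['time'],s['tcp_pos'],s['wrist_force'])
for t in ["dish","screwdriver","strip"]: print(t,[(np.round(o["location"],3).tolist(),round(o["score"],2)) for o in r.spot_in(t,"scene")][:1])
E
```

```text
side 1 869 [0.1521 0.1803]
side 3 2122 [0.1521 0.1799]
pan z 0.06826320184031211
scene 1 229 [0.1518 0.1789]
scene 3 168 [0.1521 0.1793]
pan z 0.06840134309626354
tube at z.14 [ 0.569   0.1665 -0.0019  0.001 ] 0.0010041239988251268 tilt deg 0.12034558444199799
18.6 [0.56554156 0.16476494 0.32886755] [ 0.06942108 -0.63106463  0.66041271]
dish [([0.36, 0.119, 0.018], 0.75)]
screwdriver [([0.339, -0.202, 0.016], 0.44)]
strip [([0.795, 0.047, 0.005], 0.77)]
```

View pics/end_side.png

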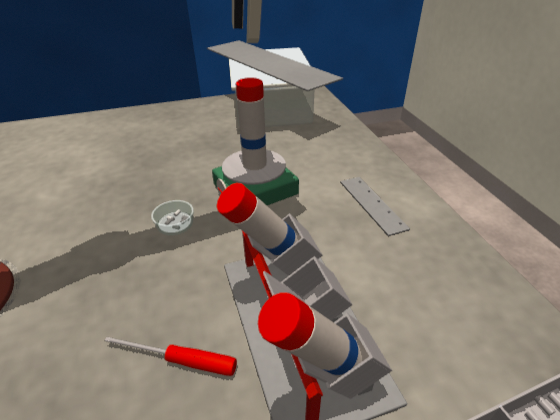

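The side view shows the heavy tube upright on the pan at (253,125), with the pan sunk about 12 mm. Both light tubes are home at (265,220) and (310,335), and the dish, screwdriver and strip sit where they did in the first picture.

```bash
python3 -c "
from rig import r
print(r.job_done())"
```

```text
the job is handed in; nothing more can be done
None
```

I handed the job in at about 19 s with the heavy tube (from the middle pocket, about 0.45 kg) standing upright and released near the middle of the pan, which had sunk about 12 mm; both light tubes were home in the rack and the dish, screwdriver and strip were in place. The hand-in call gave no verdict.

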